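# Lock the blade box with its key

## Robot

A 7-joint arm with a two-finger parallel gripper is mounted at the origin on a cart in front of the work surface, level with it; the furniture and walls round the work are solid. World frame = base frame: x ahead of the robot, y to its left, z up, the work surface at z = 0. Lengths are in m, angles in rad, forces in N, time in s.
With the tool pointing down it reaches from about 0.4 to 0.875 m from the base axis. Payload 4.4 kg.
Tool frame: the origin (TCP) lies midway between the tips of the shut fingers; the grasp point (between the pads) lies 19 mm behind it; z points along the fingers, y is the line along which they close (so a half turn about z gives the same grasp; the last joint's range is limited). The gripper opens to 85 mm and grips with 20 to 120 N. Pads are 22 mm wide; open, the fingers measure 114 mm over their backs; the gripper's body (76 mm by 85 mm) begins 54 mm behind the grasp point. The pads swing forward as they close: fully open they stand 13 mm farther back than shut.
Start: joints at [1.059, 0.628, 0.038, 1.517, -0.027, 0.996, -0.02], TCP at [0.28, -0.586, 0.231] pointing down, gripper open.
Joint ranges: [-3.06, 3.06], [-0.37, 2.12], [-1.25, 1.32], [0.18, 2.47], [-1.1, 4.24], [0.23, 1.98], [-2.94, 2.94]. Speed limits (rad/s): [2.57, 2.57, 3.14, 3.14, 3.14, 3.14, 3.14].

## Interface

Orientations are given as a rotation vector (axis times angle).
In Python, from plant import monitor, cams, job gives the robot as it stands.
- The arm moves only by the tool step_arm, never from a script. Its arguments are lists of equal length, an entry for each row: "travel": the shift along the tool's x, y, z in cm, a list of three; "delta_rot": the turn, a rotation vector about the tool's x, y, z in rad, a list of three; "gripper": the finger opening in cm, from 0 to 8.54. A call has 1 to 10 rows; each row shifts and turns the commanded pose from where the row before left it, along the tool's axes as they then stand; what a row does not reach is not made up. A row lasts 1/10 s, in which the tool goes at most 50 mm and 8.59 degrees, less where a joint would pass 70% of its speed; a pose out of reach is approached as far as the arm can. A call is refused whole if a number of a shift passes 5 or a number of a turn 0.15, either way. A call with a gripper value outside its range is refused whole. The fingers move at their own pace and stop on an object; "newtons" is the grip in N (left out, the last holds). Time passes only in rows, so rows that do not move let the fingers close. It gives the time, the measured TCP pose, the force, the opening and the grip force at its end, in the units of the state.
- monitor.state(): the state, without advancing time (a new reading comes with each control period).
- cams.read_camera(name): name is "scene" or "top" or "wrist"; returns the picture (400x640x3 uint8, blue, green, red); there is no depth.
- cams.camera_params(name): a dict with "fx", "fy", "cx", "cy" (pixels), "k1" (the pictures are not rectified: a ray, as slopes to the right and down, at radius r is drawn at 1 + k1 r^2 times it, then the intrinsics apply), "eye" and "attitude" of the camera in the world. Camera axes: x right, y down, z forward; pixel columns grow to the right and rows downward; lengths in m; the calibration is good to about 2 mm. A picture is of the moment at which its call begins: read the wrist's pose just before it. camera_params takes no time and is no camera call; for the wrist camera it gives the pose at the moment of the call.
- job.hand_in(): hands the job in; it is judged then, once.
The state is a dict: "clock": time; "joint_positions": joint angles; "qd": joint speeds; "tau": joint torques, N m; "position": TCP position; "ee_rot": TCP orientation; "contact_force": force on the tool from outside, world axes, zero at the start; "ft_torque": the same for the moment, N m; "finger_gap": finger opening in m; "finger_force": force on a finger pad.
Only numpy, scipy, OpenCV 4.12 (cv2) and the standard library are available. Lean on these libraries where they do the work, as an engineer would, in place of code of your own. Each camera call takes 0.05 s, during which the arm holds its last target. There are 200 camera calls.

## Task

Lock the blue blade box: take the red key from its wooden stand, push it into the keyhole up to its collar and turn it clockwise until the bolt comes up firmly against the stop in the keep. Then turn the key back fully home (the bolt stays thrown), draw it out and stand it back in its slot. Be gentle: do not force the key or jam the bolt, and leave the other things where they are.

Things in the scene. Friction and masses are not known exactly. Their poses are not given: they have to be found in the camera images.
- key_grip (a point): Centre of the key's red plastic head, 32 wide (key's x) x 10 thick (key's y) x 32 mm tall: pinch it across its thickness. The key stands upright in its stand, head up (z up); about 50 g. It is the same both ways round (half a turn about z). Below the head: a 10 mm steel neck, then the collar.
- key_collar (a point): Centre of the underside of the key's collar (20 mm diameter), 30 mm below the middle of the head; axes as the key's. It rests on the stand, or on the keyhole plate when fully in. Below it a shank of 6 mm diameter and a flat double bit 16.5 (x) x 5 (y) x 10 mm, from 7.5 to 17.5 mm below the collar, with a narrower tip down to 19 mm.
- keyhole (a point): Centre of the keyhole, at the top face of the 4 mm brass plate on the lock, 106 mm above the bench; lock axis vertical. Slot 18.3 mm (this frame's x) x 7.8 mm (y), 1 mm chamfer; the barrel below has a like slot, 18.2 x 6.7. The key goes straight down, its x along this x (or opposite), till its collar rests. Away from home the bit is caught under the plate and cannot be drawn out.
- blade_box: Blue sheet-steel box, 180 (x) x 154 (y) x 80 mm high, fixed to the bench, its front to its own -x; origin under its centre. Dark lock case 70 x 56 x 26 mm high in the middle of its lid, keyhole above the origin.
- lock_barrel (a joint): Turn of the lock barrel, rad: 0 at home (a hard stop), growing clockwise seen from above; the key has up to 0.2 rad of play in it. It turns lightly (about 0.03 N m) until the bolt meets the keep, at 0.8 to 1.35 rad, different each time. There 0.1 N m on the key holds the bolt firmly home (about 5 N); over 0.2 N m forces it. Turned back it leaves the bolt out and stops at 0.
- bolt (a joint): Travel of the lock's steel bolt, m: 0 drawn in, growing as it slides out of the case towards the box's front into the keep. It stays where it is left (1.5 N of friction). It meets the stop after 12 to 18 mm.
- bolt_tip (a point): Middle of the bolt's front end face (bolt 18 mm wide, 10 mm high).
- keep: The keep: dark steel cup 34 mm wide, 17 mm high, on the box's front ledge, open towards the lock. Its origin lies on the box top under its inner stop face, its x points to the lock. The bolt is fully home when its tip is at this face (x = 0 in this frame). More than 12 N of the bolt on it jams it.
- stand_slot (a point): Centre of the mouth of the slot in the key's wooden stand (light block 70 x 60 mm on a 78 x 68 mm foot, fixed), on its top face 32 mm above the bench. Slot 21 mm (this frame's x) x 10 mm (y), 24 mm deep; the key stands in it on its collar, its x along this x or opposite.
- wax_pot: Bystander: round cream pot, 50 mm wide, 57 mm high; origin under its centre.
- spool_cream: Bystander: spool of cream thread, 60 mm wide, 50 mm high; origin under its centre.
- belt_coil: Bystander: coiled brown belt, 78 mm wide, 38 mm high; origin under its centre.

How it is judged:
By the outcome, as a careful person would: the job done as asked, in the order asked, and still so for the second after the job is handed in, with the robot touching nothing.
It also fails if it takes over 72 s, if anything falls off the work surface, if the arm or the gripper's body presses on something with over 40 N, if the wrist force passes 120 N, or if a joint passes its speed limit or range.

## Working session

There is one attempt and no reset: what is moved stays moved. The work goes in short steps, Python scripts to look and compute and a tool call to move; the robot and the scene stay as the last step left them, time stands still between calls to the robot, and variables do not carry over. Pictures are saved under pics/ and viewed, at most 10 in all, crops included, and the job is handed in when it is done.

Besides the shell and the picture viewer there is one more tool, called after "Emit:" as name(argument=value, ...) on one line, values as JSON. step_arm: Moves the arm, as the interface text tells. Its arguments: {"type":"object","properties":{"travel":{"type":"array","items":{"type":"array","items":{"type":"number"}}},"delta_rot":{"type":"array","items":{"type":"array","items":{"type":"number"}}},"gripper":{"type":"array","items":{"type":"number"}},"newtons":{"type":"number"}},"required":["travel","delta_rot","gripper"]}

```bash
mkdir -p pics
cat > h.py <<'E'
import numpy as np,cv2
from scipy.spatial.transform import Rotation as R
from plant import monitor,cams,job
def Rm(a):
    a=np.array(a,float)
    return a if a.shape==(3,3) else (R.from_quat(a) if a.size==4 else R.from_rotvec(a)).as_matrix()
def ray(p,uv):
    x=(uv[0]-p['cx'])/p['fx'];y=(uv[1]-p['cy'])/p['fy'];u,v=x,y
    for _ in range(20):
        s=1+p['k1']*(u*u+v*v);u,v=x/s,y/s
    return Rm(p['attitude'])@np.array([u,v,1])
def onz(p,uv,z):
    d=ray(p,uv);e=np.array(p['eye']);return e+d*(z-e[2])/d[2]
def proj(p,X):
    c=Rm(p['attitude']).T@(np.array(X)-np.array(p['eye']));u,v=c[0]/c[2],c[1]/c[2];s=1+p['k1']*(u*u+v*v)
    return np.array([p['fx']*u*s+p['cx'],p['fy']*v*s+p['cy']])
E
python3 - <<'E'
from h import *
print(monitor.state())
for n in ('scene','top'):
    print(n,cams.camera_params(n)); cv2.imwrite(f'pics/{n}0.png',cams.read_camera(n))
print(cams.camera_params('wrist'))
a=cv2.imread('pics/top0.png');b=cv2.imread('pics/scene0.png')
E
```

```text
{'clock': 0.0, 'joint_positions': array([ 1.0592346 ,  0.62932446,  0.03847104,  1.51837471, -0.02699791,
        0.99628971, -0.02001209]), 'qd': array([-0.00045428,  0.0011165 ,  0.00016638, -0.0014423 ,  0.00085966,
       -0.00129364, -0.00222443]), 'tau': array([ 9.88465290e-04, -5.63407552e+01,  1.22654669e+00, -1.93444902e+01,
        1.10171831e-02,  1.06094830e-02, -3.83550037e-05]), 'position': array([ 0.27998584, -0.58591628,  0.23040152]), 'ee_rot': array([-3.06212034e+00, -6.93962512e-01,  7.16543303e-04]), 'contact_force': array([-0.48709735,  0.15870591, -1.31284145]), 'ft_torque': array([-0.00330124,  0.045525  , -0.05374988]), 'finger_force': 0.0, 'finger_gap': 0.08558407682328352}
scene {'fx': 367.2111077969494, 'fy': 367.2111077969494, 'cx': 321.7767797191172, 'cy': 197.21714024051366, 'k1': -0.07609998118761242, 'eye': array([-0.04637516,  0.4217589 ,  0.67028613]), 'attitude': array([-1.28113719,  2.24184003, -0.94664597])}
top {'fx': 449.087228094282, 'fy': 449.087228094282, 'cx': 315.5247499795929, 'cy': 190.24195981944663, 'k1': 0.02654214658863774, 'eye': array([0.32817743, 0.09740988, 1.13313941]), 'attitude': array([-2.10206321,  2.16179886, -0.166182  ])}
{'fx': 282.35107765534605, 'fy': 282.35107765534605, 'cx': 323.14134669164235, 'cy': 201.69849300318927, 'k1': -0.004514006206189973, 'eye': array([ 0.35508737, -0.55087938,  0.37307952]), 'attitude': array([ 2.41781808, -1.52343566, -0.25263397])}
```

View pics/top0.png

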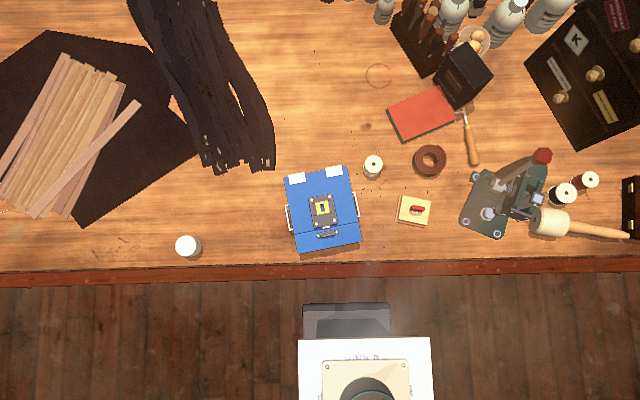

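View pics/scene0.png

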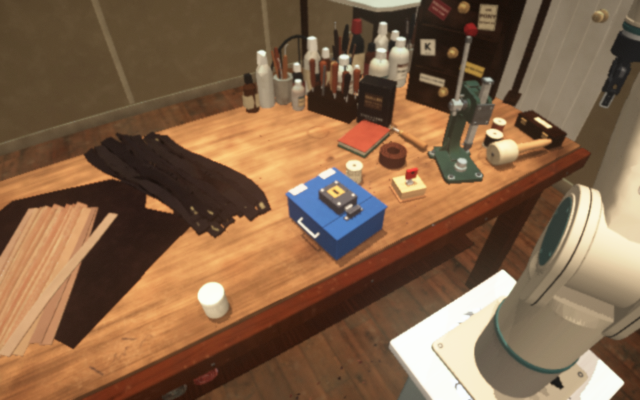

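The top view shows the box with its lock at about (322,208), the stand with the red key at about (416,210), the pot at (187,246), the spool at (373,166) and the belt at (429,160). I'll enlarge the middle for finer readings.

Run:
```python
from h import *
a=cv2.imread('pics/top0.png')[150:260,275:445]
cv2.imwrite('pics/topc.png',cv2.resize(a,None,fx=4.7,fy=4.7,interpolation=cv2.INTER_CUBIC))
p=cams.camera_params('top')
for n,uv,z in [('keyhole',(322.5,208),.106),('key head',(417,209.5),.078),('stand',(414.5,210),.032),('spool',(373,166),.05),('belt',(429,160),.038),('pot',(187,246),.057)]: print(n,onz(p,uv,z).round(4))
```

```text
keyhole [0.4562 0.0887 0.106 ]
key head [ 0.4499 -0.1339  0.078 ]
stand [ 0.4541 -0.1378  0.032 ]
spool [ 0.5638 -0.0391  0.05  ]
belt [ 0.5775 -0.1802  0.038 ]
pot [0.3806 0.4136 0.057 ]
```

View pics/topc.png

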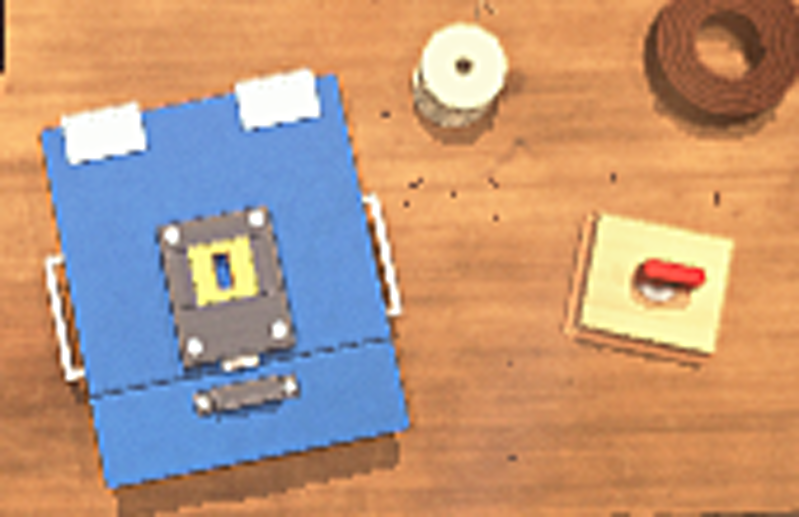

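The enlarged crop shows the keyhole slot at full-image (322.2,207.9), long along the box's fore-aft direction. The key head runs nearly image-horizontal from (411.6,206.4) to (425,209), and the keep is in front at about (327.5,234).

Run:
```python
from h import *
p=cams.camera_params('top')
f=lambda u,v,z: onz(p,(275+u/4.7-.4,150+v/4.7-.4),z)
ang=lambda a,b: np.degrees(np.arctan2(*(b-a)[1::-1])).round(1)
print('key ang',ang(f(642,265,.078),f(705,277,.078)),'key',f(673,272,.078))
print('stand edges',ang(f(582,330,.032),f(714,354,.032)),ang(f(595,213,.032),f(732,240,.032)),'ctr',np.mean([f(582,330,.032),f(714,354,.032),f(595,213,.032),f(732,240,.032)],0))
c=[f(42,130,.08),f(337,75,.08),f(107,487,.08),f(410,428,.08)]
print('box x',ang(c[2],c[0]),ang(c[3],c[1]),'y',ang(c[1],c[0]),ang(c[3],c[2]),np.mean(c,0))
print('lock',ang(f(185,367,.106),f(162,230,.106)),ang(f(295,345,.106),f(270,208,.106)))
print('keyhole',f(222,272,.106))
s=monitor.state();T=R.from_rotvec(s['ee_rot']).as_matrix();print(T.round(3))
w=cams.camera_params('wrist');print((T.T@(w['eye']-s['position'])).round(4),(T.T@Rm(w['attitude'])).round(3))
```

```text
key ang -102.6 key [ 0.45464265 -0.13603952  0.078     ]
stand edges -102.0 -103.0 ctr [ 0.45411443 -0.13678258  0.032     ]
box x 9.2 9.2 y 99.1 99.4 [0.45801388 0.08927989 0.08      ]
lock 8.0 8.3
keyhole [0.45750275 0.09024163 0.106     ]
[[ 0.902  0.431 -0.001]
 [ 0.431 -0.902  0.002]
 [ 0.    -0.002 -1.   ]]
[ 0.0828  0.0005 -0.1426] [[ 0.    -0.948 -0.319]
 [ 1.     0.    -0.001]
 [ 0.001 -0.319  0.948]]
```

Emit:
step_arm(travel=[[1.8,-3,0],[1.8,-3,0],[1.8,-3,0],[1.8,-3,0],[1.8,-3,0],[1.8,-3,0],[2.8,-2,0],[2.8,-2,0],[2.8,-2,0],[2.8,-2,0]], delta_rot=[[0,0,0],[0,0,0],[0,0,0],[0,0,0],[0,0,0],[0,0,0],[0,0,0],[0,0,0],[0,0,0],[0,0,0]], gripper=[8,7,6,5,5,5,5,5,5,5], newtons=30)

```text
clock: 1.1
position: [0.367, -0.2557, 0.2312]
ee_rot: [-3.064, -0.694, 0.0]
contact_force: [-0.5, 0.1, 0.6]
finger_gap: 0.0498
finger_force: 0.0
```

Emit:
step_arm(travel=[[2.8,-2,0],[2.8,-2,0],[0,0,0.5],[0,0,0.5],[0,0,0.5],[0,0,0.5],[0,0,0.5],[0,0,0.5],[0,0,0.5],[0,0,0]], delta_rot=[[0,0,0],[0,0,0],[0,0,-0.13],[0,0,-0.13],[0,0,-0.13],[0,0,-0.13],[0,0,-0.13],[0,0,-0.13],[0,0,-0.13],[0,0,0]], gripper=[5,5,5,5,5,5,5,5,5,5])

```text
clock: 2.1
position: [0.3993, -0.1966, 0.1957]
ee_rot: [-2.445, -1.969, 0.001]
contact_force: [-0.3, -1.0, 0.3]
finger_gap: 0.05
finger_force: 0.0
```

```bash
cat >> h.py <<'E'
def st():
    s=monitor.state();T=R.from_rotvec(s['ee_rot']).as_matrix()
    print('t',round(s['clock'],2),'pos',s['position'].round(4),'yaw',np.degrees(np.arctan2(T[1,0],T[0,0])).round(2),'tilt',T[:2,2].round(4),'F',s['contact_force'].round(1),'M',s['ft_torque'].round(3),'gap',round(s['finger_gap'],4),'grip',round(s['finger_force'],1),'q',s['joint_positions'].round(2))
    return s,T
def go(X,yaw):
    s,T=st();d=T.T@(np.array(X)-s['position']);y=np.degrees(np.arctan2(T[1,0],T[0,0]))
    a=R.from_matrix(T.T@(R.from_euler('z',yaw,degrees=True)*R.from_euler('x',np.pi)).as_matrix()).as_rotvec()
    print('travel cm',(100*d).round(2),'rot',a.round(4))
E
python3 -c "
from h import *
go([.4546,-.136,.165],77.5)"
```

```text
t 2.1 pos [ 0.3993 -0.1966  0.1957] yaw 77.7 tilt [-0.0015  0.0011] F [-0.3 -1.   0.3] M [0.04  0.012 0.013] gap 0.05 grip 0.0 q [ 0.58  0.41 -0.25  2.1   0.16  0.66  0.01]
travel cm [7.1  4.11 3.06] rot [-0.0017 -0.0007  0.0034]
```

Emit:
step_arm(travel=[[2.4,1.4,1],[2.4,1.4,1],[2.3,1.3,1],[0,0,0],[0,0,0]], delta_rot=[[0,0,0.003],[0,0,0],[0,0,0],[0,0,0],[0,0,0]], gripper=[5,5,5,5,5])

```text
clock: 2.6
position: [0.4551, -0.1359, 0.1661]
ee_rot: [-2.45, -1.965, 0.001]
contact_force: [0.3, -0.1, 0.9]
finger_gap: 0.05
finger_force: 0.0
```

Run:
```python
from h import *
import pickle
st();p=cams.camera_params('wrist');im=cams.read_camera('wrist')
pickle.dump(p,open('w1.pkl','wb'));cv2.imwrite('pics/w1.png',im)
print(proj(p,[.4546,-.136,.078]))
```

```text
t 2.6 pos [ 0.4551 -0.1359  0.1661] yaw 77.46 tilt [-0.001 -0.   ] F [ 0.3 -0.1  0.9] M [-0.053 -0.01  -0.002] gap 0.05 grip 0.0 q [ 0.39  0.49 -0.23  2.06  0.18  0.62 -0.18]
[321.76981722 207.05255694]
```

View pics/w1.png

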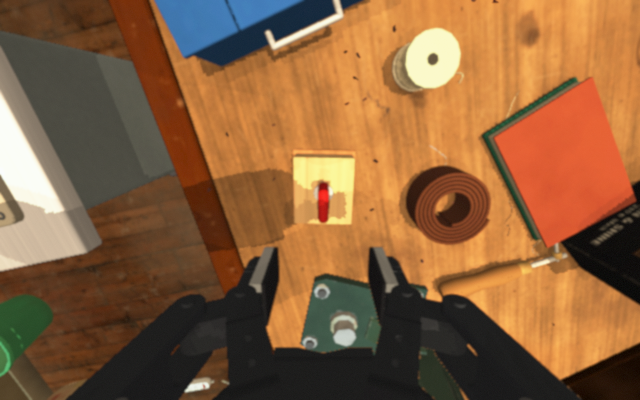

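The wrist view shows the key's red head at about (323,202), centred between the fingers and upright in the image. The stand top spans about (294–354, 157–224).

Run:
```python
from h import *
import pickle
p=pickle.load(open('w1.pkl','rb'));im=cv2.imread('pics/w1.png').astype(int)
b,g,r=im[...,0],im[...,1],im[...,2]
m=((r>90)&(g<0.45*r)&(b<.45*r)).astype(np.uint8);m[:,:300]=0;m[:,350:]=0;m[:170]=0;m[235:]=0
ys,xs=np.nonzero(m);print(xs.min(),xs.max(),ys.min(),ys.max())
for y in range(ys.min(),ys.max()+1,3): 
    c=xs[ys==y];print(y,c.min(),c.max(),end='; ')
print(cv2.minAreaRect(np.c_[xs,ys].astype(np.float32)))
for uv in [(323,184),(323,221)]: print(onz(p,uv,.078).round(4),proj(p,onz(p,uv,.078)).round(1))
C=[onz(p,q,.032) for q in [(294,157),(354.5,157),(293.5,223.5),(352.5,224)]];print(np.round(C,4),np.mean(C,0))
a=im[145:235,270:380].astype(np.uint8);cv2.imwrite('pics/w1c.png',cv2.resize(a,None,fx=6,fy=6,interpolation=cv2.INTER_CUBIC))
```

```text
318 328 183 221
183 321 325; 186 319 326; 189 319 326; 192 319 327; 195 319 328; 198 319 328; 201 318 328; 204 318 327; 207 318 327; 210 319 327; 213 319 327; 216 319 327; 219 319 326; ((323.0, 202.0), (38.0, 10.0), 90.0)
[ 0.4601 -0.1161  0.078 ] [323. 184.]
[ 0.4528 -0.149   0.078 ] [323. 221.]
[[ 0.4355 -0.0951  0.032 ]
 [ 0.4935 -0.108   0.032 ]
 [ 0.4174 -0.1636  0.032 ]
 [ 0.4784 -0.1777  0.032 ]] [ 0.45621177 -0.13610272  0.032     ]
```

View pics/w1c.png

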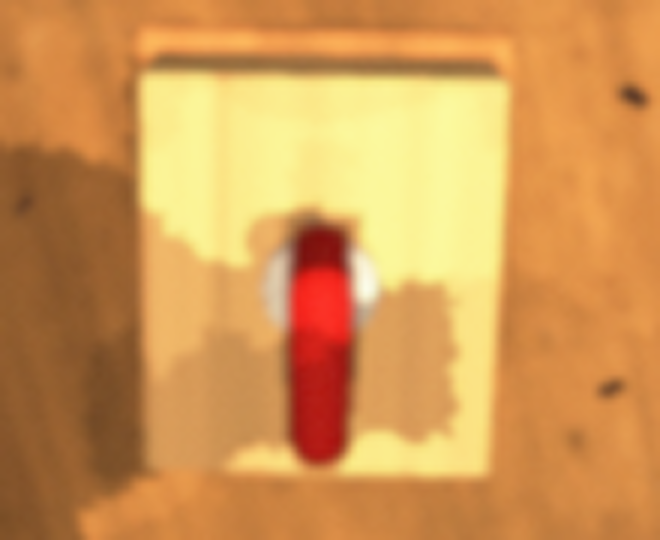

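Run:
```python
from h import *
import pickle
p=pickle.load(open('w1.pkl','rb'))
c=onz(p,(323.2,193),.036);print(c)
go([c[0],c[1],.043],77.2)
```

```text
[ 0.45577317 -0.1362107   0.036     ]
t 2.65 pos [ 0.4548 -0.1367  0.1664] yaw 77.4 tilt [-0.0009 -0.0005] F [ 0.6 -0.3  0.3] M [ 0.001 -0.008 -0.054] gap 0.0498 grip 0.0 q [ 0.39  0.49 -0.22  2.06  0.18  0.62 -0.18]
travel cm [ 0.08  0.1  12.34] rot [-0.0008  0.0007  0.0035]
```

Emit:
step_arm(travel=[[0,0.1,3],[0,0,3],[0,0,2.5],[0,0,2],[0,0,1],[0,0,0.5],[0,0,0],[0,0,0]], delta_rot=[[0,0,0.003],[0,0,0],[0,0,0],[0,0,0],[0,0,0],[0,0,0],[0,0,0],[0,0,0]], gripper=[4,4,4,4,4,4,4,4])

```text
clock: 3.45
position: [0.4568, -0.1369, 0.0471]
ee_rot: [2.453, 1.961, 0.001]
contact_force: [-0.2, 0.7, -0.2]
finger_gap: 0.0401
finger_force: 0.0
```

Run:
```python
from h import *
st();p=cams.camera_params('wrist');im=cams.read_camera('wrist')
cv2.imwrite('pics/w2.png',im[150:400,160:480])
```

```text
t 3.45 pos [ 0.4568 -0.1369  0.0471] yaw 77.3 tilt [ 0.0014 -0.0004] F [-0.2  0.7 -0.2] M [-0.002  0.024 -0.045] gap 0.0401 grip 0.0 q [ 0.32  0.71 -0.13  2.13  0.27  0.31 -0.26]
```

View pics/w2.png

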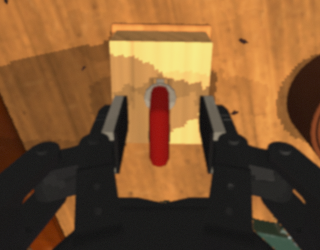

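The fingers straddle the head in this view. The head (crop column 160) sits about 1 mm left of the finger midline (163), so I'll shift by that and close.

Emit:
step_arm(travel=[[0,-0.1,0],[0,0,0],[0,0,0],[0,0,0],[0,0,0],[0,0,0],[0,0,0],[0,0,0]], delta_rot=[[0,0,0],[0,0,0],[0,0,0],[0,0,0],[0,0,0],[0,0,0],[0,0,0],[0,0,0]], gripper=[4,3,2,1.6,1.2,0.8,0.6,0.6], newtons=40)

```text
clock: 4.3
position: [0.4554, -0.1363, 0.0464]
ee_rot: [2.453, 1.963, 0.0]
contact_force: [-0.8, 0.3, 2.7]
finger_gap: 0.0093
finger_force: 39.4
```

```bash
python3 -c "
from h import *
st()"
```

```text
t 4.3 pos [ 0.4554 -0.1363  0.0464] yaw 77.34 tilt [ 0.0002 -0.    ] F [-0.8  0.3  2.7] M [ 0.008  0.036 -0.004] gap 0.0093 grip 39.4 q [ 0.32  0.71 -0.13  2.14  0.27  0.31 -0.26]
```

Emit:
step_arm(travel=[[0,0,-0.5],[0,0,-1],[0,0,-2.5],[0,0,-4],[0,0,-4],[2.2,-0.5,-1],[4,-0.8,0],[4,-0.9,0],[4,-0.9,0],[4,-0.9,0]], delta_rot=[[0,0,0],[0,0,0],[0,0,0],[0,0,0],[0,0,0],[0,0,0],[0,0,0],[0,0,0],[0,0,0],[0,0,0]], gripper=[0.6,0.6,0.6,0.6,0.6,0.6,0.6,0.6,0.6,0.6])

```text
clock: 5.3
position: [0.4559, 0.0515, 0.1772]
ee_rot: [2.453, 1.962, 0.001]
contact_force: [0.9, 0.2, -0.4]
finger_gap: 0.0097
finger_force: 39.1
```

Emit:
step_arm(travel=[[4,-0.8,0],[0,0,0],[0,0,0],[0,0,0],[0,0,0],[0,0,0],[0,0,0],[0,0,0],[0,0,0],[0,0,0]], delta_rot=[[0,0,0],[0,0,-0.14],[0,0,-0.14],[0,0,-0.14],[0,0,-0.14],[0,0,-0.14],[0,0,-0.14],[0,0,-0.14],[0,0,-0.14],[0,0,-0.14]], gripper=[0.6,0.6,0.6,0.6,0.6,0.6,0.6,0.6,0.6,0.6])

```text
clock: 6.3
position: [0.4571, 0.0905, 0.177]
ee_rot: [0.817, 3.033, -0.001]
contact_force: [0.9, -0.2, -0.0]
finger_gap: 0.0097
finger_force: 39.1
```

Emit:
step_arm(travel=[[0,0,0],[0,0,0],[0,0,0],[0,0,0],[0,0,0],[0,0,0],[0,0,0]], delta_rot=[[0,0,-0.14],[0,0,-0.14],[0,0,-0.14],[0,0,-0.14],[0,0,-0.13],[0,0,0],[0,0,0]], gripper=[0.6,0.6,0.6,0.6,0.6,0.6,0.6])

```text
clock: 7.0
position: [0.4571, 0.0905, 0.1767]
ee_rot: [-0.243, 3.132, -0.001]
contact_force: [-0.1, -0.3, 0.3]
finger_gap: 0.0096
finger_force: 39.1
```

Run:
```python
from h import *
import pickle
go([.457,.0902,.15],189)
p=cams.camera_params('wrist');im=cams.read_camera('wrist');pt=cams.camera_params('top');t=cams.read_camera('top')
pickle.dump(p,open('w3.pkl','wb'));cv2.imwrite('pics/w3.png',im);cv2.imwrite('pics/t3.png',t)
a=im[60:360,160:480];cv2.imwrite('pics/w3c.png',cv2.resize(a,None,fx=2,fy=2,interpolation=cv2.INTER_CUBIC))
print(proj(p,[.457,.0902,.106]))
```

```text
t 7.0 pos [0.4571 0.0905 0.1767] yaw -171.13 tilt [ 0.0004 -0.0004] F [-0.1 -0.3  0.3] M [ 0.037 -0.019 -0.019] gap 0.0096 grip 39.1 q [ 0.29  0.56 -0.79  2.06  0.58  0.76  0.86]
travel cm [ 0.02 -0.03  2.67] rot [-0.0004  0.0003 -0.0023]
[322.84112926 212.60886845]
```

View pics/w3c.png

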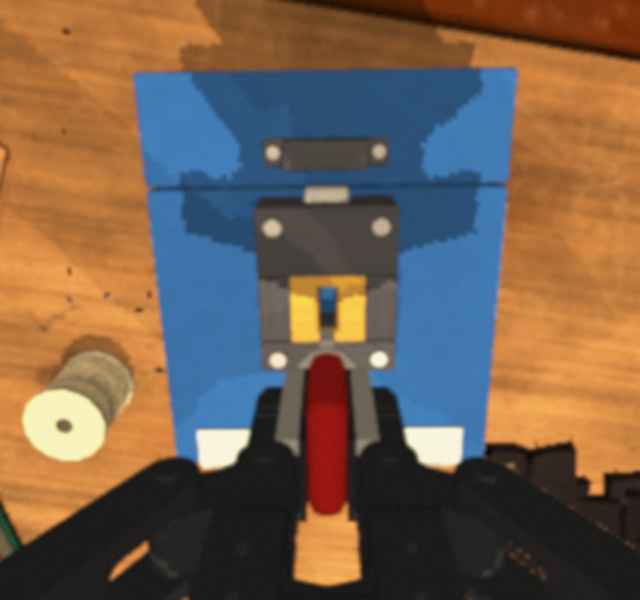

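The wrist view shows the brass plate centred at crop (328,310), with the slot column also at about 328. The key head is at column 327, so it's aligned sideways. The box edges show about 0.5° of yaw left. I'll go lower for a tip-to-slot check.

Emit:
step_arm(travel=[[0,0.05,1],[0,0,1.2],[0,0,0.8],[0,0,0.2],[0,0,0],[0,0,0],[0,0,0]], delta_rot=[[0,0,-0.007],[0,0,0],[0,0,0],[0,0,0],[0,0,0],[0,0,0],[0,0,0]], gripper=[0.6,0.6,0.6,0.6,0.6,0.6,0.6])

```text
clock: 7.8
position: [0.4573, 0.0915, 0.1446]
ee_rot: [-0.259, 3.13, 0.0]
contact_force: [-0.4, -0.4, 0.2]
finger_gap: 0.0094
finger_force: 39.0
```

Run:
```python
from h import *
import pickle
s,T=st()
p=cams.camera_params('wrist');im=cams.read_camera('wrist')
pickle.dump(p,open('w4.pkl','wb'));cv2.imwrite('pics/w4.png',im)
a=im[150:290,240:410];cv2.imwrite('pics/w4c.png',cv2.resize(a,None,fx=4.7,fy=4.2,interpolation=cv2.INTER_CUBIC))
for o in [(0,0,-.0334),(.00825,0,-.0319),(-.00825,0,-.0319),(.010,0,-.0144),(.016,0,.0315)]:
    print(o,proj(p,s['position']+np.array([-1,-1,1])*0+T@np.array([o[0],o[1],-o[2]])).round(1))
```

```text
t 7.8 pos [0.4573 0.0915 0.1446] yaw -170.54 tilt [0.0006 0.0002] F [-0.4 -0.4  0.2] M [-0.018  0.023  0.011] gap 0.0094 grip 39.0 q [ 0.25  0.6  -0.74  2.09  0.65  0.69  0.81]
(0, 0, -0.0334) [323.2 232.3]
(0.00825, 0, -0.0319) [323.2 221.9]
(-0.00825, 0, -0.0319) [323.2 244.2]
(0.01, 0, -0.0144) [323.3 230.4]
(0.016, 0, 0.0315) [323.4 260.8]
```

View pics/w4c.png

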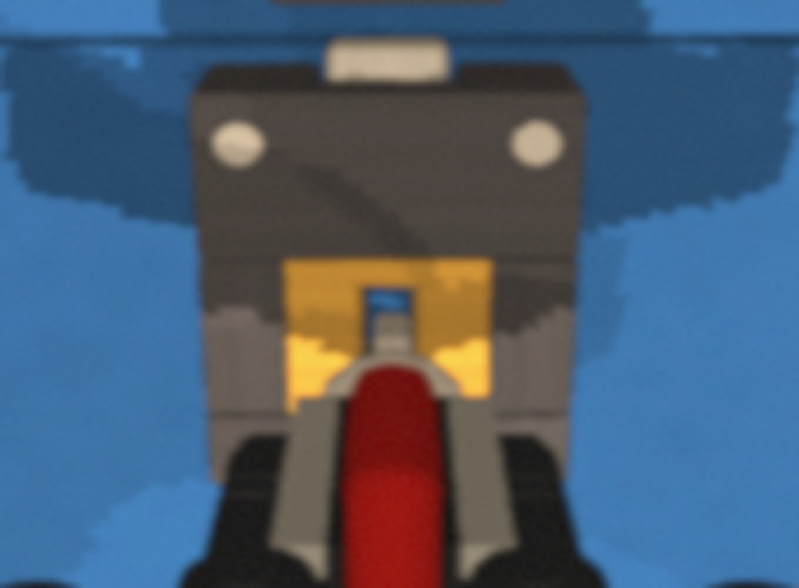

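The crop shows the slot centred at column 387 and the key (bit, collar, head) at about 393, so the key is about 0.7 mm too far in +tool y. The bit front is at crop row 315 and the slot front at 286. I'll work out the fore-aft offset numerically.

Run:
```python
from h import *
import pickle
p3,p4=[pickle.load(open(f'w{i}.pkl','rb')) for i in (3,4)]
# tool frames from camera: offset cam in tool
yaw={3:-171.13,4:-170.54};P={3:np.array([.4571,.0905,.1767]),4:np.array([.4573,.0915,.1446])}
def tl(i,X):
    T=(R.from_euler('z',yaw[i],degrees=True)*R.from_euler('x',np.pi)).as_matrix();return (T.T@(X-P[i])*1000).round(2)
i3=cv2.imread('pics/w3.png');i4=cv2.imread('pics/w4.png')
print('w3 col 308',[tuple(i3[r,310]) [1:] for r in range(194,236)])
print('w4 plate col 305',[(r,)+tuple(i4[r,305][1:]) for r in range(206,250)])
print('w4 col 323',[(r,)+tuple(i4[r,323]) for r in range(212,242)])
for r in (198.5,231.5): print('w3',r,tl(3,onz(p3,(323.7,r),.106)))
for r in (211.5,218.1): print('w4',r,tl(4,onz(p4,(322.1,r),.106)))
T=(R.from_euler('z',yaw[4],degrees=True)*R.from_euler('x',np.pi)).as_matrix()
for n,x,z in [('tip',6.5,33.4),('tip8',8.25,33.4),('bitbot',8.25,31.9),('bittop',8.25,21.9),('collarbot',10,14.4),('collartop',10,10.4),('headtop',16,-31.6)]:
    print(n,[proj(p4,P[4]+T@np.array([(x+o)/1000,0,z/1000]))[1].round(1) for o in (0,-1,-2)])
```

```text
w3 col 308 [(np.uint8(62), np.uint8(68)), (np.uint8(62), np.uint8(68)), (np.uint8(62), np.uint8(69)), (np.uint8(77), np.uint8(99)), (np.uint8(103), np.uint8(145)), (np.uint8(125), np.uint8(177)), (np.uint8(132), np.uint8(188)), (np.uint8(135), np.uint8(191)), (np.uint8(134), np.uint8(190)), (np.uint8(133), np.uint8(188)), (np.uint8(133), np.uint8(189)), (np.uint8(134), np.uint8(190)), (np.uint8(136), np.uint8(192)), (np.uint8(156), np.uint8(213)), (np.uint8(195), np.uint8(238)), (np.uint8(216), np.uint8(247)), (np.uint8(217), np.uint8(248)), (np.uint8(215), np.uint8(248)), (np.uint8(212), np.uint8(248)), (np.uint8(208), np.uint8(248)), (np.uint8(204), np.uint8(248)), (np.uint8(204), np.uint8(248)), (np.uint8(206), np.uint8(248)), (np.uint8(207), np.uint8(248)), (np.uint8(208), np.uint8(248)), (np.uint8(210), np.uint8(248)), (np.uint8(205), np.uint8(248)), (np.uint8(200), np.uint8(248)), (np.uint8(199), np.uint8(248)), (np.uint8(201), np.uint8(248)), (np.uint8(202), np.uint8(248)), (np.uint8(200), np.uint8(248)), (np.uint8(201), np.uint8(248)), (np.uint8(199), np.uint8(248)), (np.uint
[... 3289 characters left out ...]
nt8(18), np.uint8(114)), (240, np.uint8(13), np.uint8(19), np.uint8(113)), (241, np.uint8(11), np.uint8(16), np.uint8(113))]
w3 198.5 [12.12  0.41 70.7 ]
w3 231.5 [-16.54   0.42  70.7 ]
w4 211.5 [13.18 -0.79 38.6 ]
w4 218.1 [ 8.31 -0.8  38.6 ]
tip [np.float64(223.5), np.float64(224.8), np.float64(226.2)]
tip8 [np.float64(221.1), np.float64(222.5), np.float64(223.8)]
bitbot [np.float64(221.9), np.float64(223.3), np.float64(224.7)]
bittop [np.float64(228.0), np.float64(229.5), np.float64(230.9)]
collarbot [np.float64(230.4), np.float64(231.9), np.float64(233.4)]
collartop [np.float64(233.2), np.float64(234.8), np.float64(236.3)]
headtop [np.float64(261.0), np.float64(263.0), np.float64(264.9)]
```

Emit:
step_arm(travel=[[-0.04,-0.08,0],[0,0,0.2],[0,0,0.2],[0,0,0.2],[0,0,0.1],[0,0,0.1],[0,0,0]], delta_rot=[[0,0,0],[0,0,0],[0,0,0],[0,0,0],[0,0,0],[0,0,0],[0,0,0]], gripper=[0.6,0.6,0.6,0.6,0.6,0.6,0.6])

```text
clock: 8.55
position: [0.4575, 0.0906, 0.1362]
ee_rot: [0.259, -3.131, -0.0]
contact_force: [0.6, 0.3, -0.8]
finger_gap: 0.0093
finger_force: 39.0
```

```bash
python3 -c "
from h import *
go([.4573,.0915,.1204],189.3)"
```

```text
t 8.55 pos [0.4575 0.0906 0.1362] yaw -170.53 tilt [-0.0002  0.    ] F [ 0.6  0.3 -0.8] M [ 0.026  0.081 -0.024] gap 0.0093 grip 39.0 q [ 0.24  0.62 -0.72  2.1   0.67  0.67  0.8 ]
travel cm [0.01 0.09 1.58] rot [ 0.     -0.0002  0.003 ]
```

Emit:
step_arm(travel=[[0,0,0.15],[0,0,0.15],[0,0,0.15],[0,0,0.15],[0,0,0.15],[0,0,0]], delta_rot=[[0,0,0],[0,0,0],[0,0,0],[0,0,0],[0,0,0],[0,0,0]], gripper=[0.6,0.6,0.6,0.6,0.6,0.6])

```text
clock: 9.15
position: [0.4575, 0.0906, 0.1286]
ee_rot: [0.259, -3.131, 0.0]
contact_force: [0.2, 0.4, 0.2]
finger_gap: 0.0092
finger_force: 39.1
```

Emit:
step_arm(travel=[[0,0,0.15],[0,0,0.15],[0,0,0.15],[0,0,0.15],[0,0,0.1],[0,0,0]], delta_rot=[[0,0,0],[0,0,0],[0,0,0],[0,0,0],[0,0,0],[0,0,0]], gripper=[0.6,0.6,0.6,0.6,0.6,0.6])

```text
clock: 9.75
position: [0.4575, 0.0906, 0.1217]
ee_rot: [0.259, -3.131, 0.0]
contact_force: [0.1, -0.2, -0.3]
finger_gap: 0.0096
finger_force: 39.1
```

```bash
python3 -c "
from h import *
st()"
```

```text
t 9.75 pos [0.4575 0.0906 0.1217] yaw -170.53 tilt [-0.0002 -0.    ] F [ 0.1 -0.2 -0.3] M [-0.015 -0.01  -0.001] gap 0.0096 grip 39.1 q [ 0.22  0.64 -0.7   2.11  0.7   0.64  0.77]
```

Emit:
step_arm(travel=[[0,0,0.07],[0,0,0.05],[0,0,0]], delta_rot=[[0,0,0],[0,0,0],[0,0,0]], gripper=[0.6,0.6,0.6])

```text
clock: 10.05
position: [0.4576, 0.0906, 0.1206]
ee_rot: [0.259, -3.131, 0.0]
contact_force: [1.0, -0.4, -1.3]
finger_gap: 0.0094
finger_force: 39.1
```

```bash
python3 -c "
from h import *
st()"
```

```text
t 10.05 pos [0.4576 0.0906 0.1206] yaw -170.54 tilt [-0.0001 -0.    ] F [ 1.  -0.4 -1.3] M [-0.013 -0.003  0.016] gap 0.0094 grip 39.1 q [ 0.21  0.64 -0.69  2.11  0.7   0.63  0.76]
```

Emit:
step_arm(travel=[[0,0,0.04],[0,0,0.03],[0,0,0]], delta_rot=[[0,0,0],[0,0,0],[0,0,0]], gripper=[0.6,0.6,0.6])

```text
clock: 10.35
position: [0.4576, 0.0906, 0.1204]
ee_rot: [-0.259, 3.13, -0.001]
contact_force: [-1.4, 0.0, 5.5]
finger_gap: 0.0096
finger_force: 40.1
```

```bash
python3 -c "
from h import *
st()"
```

```text
t 10.35 pos [0.4576 0.0906 0.1204] yaw -170.53 tilt [ 0.0005 -0.0004] F [-1.4  0.   5.5] M [-0.141  0.255 -0.002] gap 0.0096 grip 40.1 q [ 0.21  0.64 -0.69  2.11  0.7   0.63  0.76]
```

Emit:
step_arm(travel=[[0,0.01,-0.03],[0,0.01,0],[0,0.01,0],[0,0.01,0],[0,0,0]], delta_rot=[[0,0,0.1],[0,0,0.1],[0,0,0.1],[0,0,0.1],[0,0,0]], gripper=[0.6,0.6,0.6,0.6,0.6])

```text
clock: 10.85
position: [0.4578, 0.091, 0.1204]
ee_rot: [0.368, 3.119, -0.001]
contact_force: [-0.7, -0.0, 1.7]
finger_gap: 0.0095
finger_force: 39.3
```

```bash
cat >> h.py <<'E'
def avg(n=4):
    st();L=[]
    for _ in range(n): cams.read_camera('top');s=monitor.state();L.append(np.r_[s['contact_force'],s['ft_torque']])
    T=R.from_rotvec(s['ee_rot']).as_matrix();y=np.arctan2(T[1,0],T[0,0])
    print('avg',np.mean(L,0).round(3),'std',np.std(L,0).round(3),'turned',round((np.radians(-170.53)-y)%6.2832,4))
E
python3 -c "
from h import *
avg()"
```

```text
t 10.85 pos [0.4578 0.091  0.1204] yaw 166.54 tilt [ 0.0007 -0.0005] F [-0.7 -0.   1.7] M [-0.103 -0.015 -0.004] gap 0.0095 grip 39.3 q [ 0.14  0.61 -0.58  2.11  0.61  0.59  0.46]
avg [ 0.013 -1.042  3.033 -0.166 -0.007  0.009] std [0.162 0.579 0.782 0.027 0.019 0.025] turned 0.3985
```

Emit:
step_arm(travel=[[0,0.01,0],[0,0.01,0],[0,0.01,0],[0,0.01,0],[0,0,0]], delta_rot=[[0,0,0.1],[0,0,0.1],[0,0,0.1],[0,0,0.06],[0,0,0]], gripper=[0.6,0.6,0.6,0.6,0.6])

```text
clock: 11.55
position: [0.4578, 0.091, 0.1204]
ee_rot: [0.919, 3.004, -0.001]
contact_force: [-0.5, -1.4, 4.2]
finger_gap: 0.0094
finger_force: 39.9
```

```bash
python3 -c "
from h import *
avg()"
```

```text
t 11.55 pos [0.4578 0.091  0.1204] yaw 145.96 tilt [ 0.0003 -0.0007] F [-0.5 -1.4  4.2] M [-0.368  0.047  0.006] gap 0.0094 grip 39.9 q [ 0.08  0.59 -0.48  2.11  0.52  0.55  0.19]
avg [-0.977 -1.965  5.62  -0.447  0.091  0.033] std [0.491 0.456 0.667 0.033 0.037 0.018] turned 0.7583
```

Emit:
step_arm(travel=[[-0.01,-0.015,-0.03],[0,0,0],[0,0,0]], delta_rot=[[0,0,0.04],[0,0,0.04],[0,0,0]], gripper=[0.6,0.6,0.6])

```text
clock: 12.05
position: [0.4578, 0.091, 0.1204]
ee_rot: [1.041, 2.964, -0.0]
contact_force: [0.7, -2.2, 1.3]
finger_gap: 0.0096
finger_force: 39.3
```

```bash
python3 -c "
from h import *
avg()"
```

```text
t 12.05 pos [0.4578 0.091  0.1204] yaw 141.29 tilt [ 0.     -0.0002] F [ 0.7 -2.2  1.3] M [-0.362 -0.163  0.015] gap 0.0096 grip 39.3 q [ 0.06  0.59 -0.46  2.11  0.5   0.54  0.13]
avg [ 0.893 -1.954  1.084 -0.39  -0.178  0.027] std [0.4   0.234 0.539 0.018 0.034 0.022] turned 0.8398
```

Emit:
step_arm(travel=[[0,0,0],[0,0,0],[0,0,0]], delta_rot=[[0,0,0.02],[0,0,0.02],[0,0,0]], gripper=[0.6,0.6,0.6])

```text
clock: 12.55
position: [0.4578, 0.0911, 0.1205]
ee_rot: [1.1, 2.943, -0.0]
contact_force: [0.3, -2.3, -0.2]
finger_gap: 0.0095
finger_force: 39.2
```

```bash
python3 -c "
from h import *
avg(3)"
```

```text
t 12.55 pos [0.4578 0.0911 0.1205] yaw 139.0 tilt [ 0.     -0.0002] F [ 0.3 -2.3 -0.2] M [-0.51  -0.256  0.025] gap 0.0095 grip 39.2 q [ 0.05  0.59 -0.45  2.11  0.48  0.54  0.1 ]
avg [ 1.242 -2.024 -0.455 -0.501 -0.252  0.033] std [0.395 0.147 0.403 0.01  0.023 0.028] turned 0.8801
```

Emit:
step_arm(travel=[[-0.025,-0.03,0.01],[0,0,0],[0,0,0]], delta_rot=[[0,0,0.02],[0,0,0.02],[0,0,0]], gripper=[0.6,0.6,0.6])

```text
clock: 13.0
position: [0.4577, 0.091, 0.1204]
ee_rot: [1.159, 2.92, 0.0]
contact_force: [1.3, -1.3, 0.0]
finger_gap: 0.0097
finger_force: 39.2
```

```bash
python3 -c "
from h import *
avg(3)"
```

```text
t 13.0 pos [0.4577 0.091  0.1204] yaw 136.71 tilt [0.0002 0.0002] F [ 1.3 -1.3  0. ] M [-0.296 -0.263  0.013] gap 0.0097 grip 39.2 q [ 0.05  0.58 -0.44  2.11  0.47  0.54  0.08]
avg [ 0.642 -1.733  0.236 -0.237 -0.216  0.01 ] std [0.288 0.239 0.553 0.011 0.02  0.018] turned 0.9199
```

Light turning continues, so I'll keep to small steps.

Emit:
step_arm(travel=[[-0.015,-0.015,0],[0,0,0],[0,0,0]], delta_rot=[[0,0,0.02],[0,0,0.02],[0,0,0]], gripper=[0.6,0.6,0.6])

```text
clock: 13.45
position: [0.4578, 0.0909, 0.1204]
ee_rot: [1.217, 2.896, 0.001]
contact_force: [1.3, 0.5, -0.7]
finger_gap: 0.0093
finger_force: 39.1
```

```bash
python3 -c "
from h import *
avg(3)"
```

```text
t 13.45 pos [0.4578 0.0909 0.1204] yaw 134.43 tilt [0.0002 0.0004] F [ 1.3  0.5 -0.7] M [ 0.006 -0.145  0.028] gap 0.0093 grip 39.1 q [ 0.04  0.58 -0.43  2.11  0.46  0.53  0.05]
avg [ 0.72  -0.322 -0.402  0.041 -0.172  0.01 ] std [0.551 0.875 0.299 0.018 0.025 0.024] turned 0.9598
```

Emit:
step_arm(travel=[[0,0,0],[0,0,0],[0,0,0]], delta_rot=[[0,0,0.02],[0,0,0.02],[0,0,0]], gripper=[0.6,0.6,0.6])

```text
clock: 13.9
position: [0.4578, 0.0908, 0.1204]
ee_rot: [1.274, 2.871, 0.001]
contact_force: [-0.3, 1.1, -1.8]
finger_gap: 0.0096
finger_force: 39.1
```

```bash
python3 -c "
from h import *
avg(3)"
```

```text
t 13.9 pos [0.4578 0.0908 0.1204] yaw 132.13 tilt [0.0002 0.0003] F [-0.3  1.1 -1.8] M [ 0.218 -0.184  0.022] gap 0.0096 grip 39.1 q [ 0.03  0.58 -0.41  2.11  0.45  0.53  0.02]
avg [ 0.762  0.929 -0.66   0.268 -0.133  0.032] std [0.72  0.332 0.414 0.025 0.011 0.023] turned 0.9999
```

Emit:
step_arm(travel=[[0.005,0.01,0],[0,0,0],[0,0,0]], delta_rot=[[0,0,0.02],[0,0,0.02],[0,0,0]], gripper=[0.6,0.6,0.6])

```text
clock: 14.35
position: [0.4578, 0.0908, 0.1205]
ee_rot: [1.332, 2.845, 0.0]
contact_force: [0.3, 1.1, -0.3]
finger_gap: 0.0094
finger_force: 39.2
```

```bash
python3 -c "
from h import *
avg(3)"
```

```text
t 14.35 pos [0.4578 0.0908 0.1205] yaw 129.83 tilt [0.0002 0.0001] F [ 0.3  1.1 -0.3] M [ 0.321 -0.128  0.052] gap 0.0094 grip 39.2 q [ 0.02  0.58 -0.4   2.11  0.44  0.53 -0.01]
avg [ 0.283  1.027 -0.432  0.352 -0.097  0.002] std [0.188 0.179 0.698 0.026 0.013 0.01 ] turned 1.04
```

Emit:
step_arm(travel=[[0,0.01,0],[0,0,0],[0,0,0]], delta_rot=[[0,0,0.02],[0,0,0.015],[0,0,0]], gripper=[0.6,0.6,0.6])

```text
clock: 14.8
position: [0.4578, 0.0908, 0.1204]
ee_rot: [1.381, 2.822, -0.0]
contact_force: [1.0, 0.9, 0.8]
finger_gap: 0.0089
finger_force: 39.2
```

```bash
python3 -c "
from h import *
avg(3)"
```

```text
t 14.8 pos [0.4578 0.0908 0.1204] yaw 127.84 tilt [ 0. -0.] F [1.  0.9 0.8] M [ 0.34  -0.066  0.047] gap 0.0089 grip 39.2 q [ 0.02  0.58 -0.39  2.11  0.43  0.53 -0.03]
avg [-0.661  1.426 -0.007  0.379 -0.032  0.03 ] std [0.015 0.408 0.355 0.037 0.027 0.025] turned 1.075
```

Emit:
step_arm(travel=[[0,0.01,0],[0,0,0],[0,0,0]], delta_rot=[[0,0,0.02],[0,0,0.015],[0,0,0]], gripper=[0.6,0.6,0.6])

```text
clock: 15.25
position: [0.4578, 0.0908, 0.1204]
ee_rot: [-1.43, -2.797, 0.0]
contact_force: [-0.7, 2.3, 0.0]
finger_gap: 0.0094
finger_force: 39.2
```

```bash
python3 -c "
from h import *
avg(3)"
```

```text
t 15.25 pos [0.4578 0.0908 0.1204] yaw 125.83 tilt [-0.0001 -0.0001] F [-0.7  2.3  0. ] M [ 0.348  0.071 -0.034] gap 0.0094 grip 39.2 q [ 0.01  0.58 -0.38  2.11  0.42  0.52 -0.06]
avg [-0.356  1.487  0.257  0.378  0.052 -0.012] std [0.175 0.185 0.434 0.014 0.031 0.026] turned 1.1101
```

Emit:
step_arm(travel=[[0,0.01,0],[0,0,0],[0,0,0]], delta_rot=[[0,0,0.02],[0,0,0.015],[0,0,0]], gripper=[0.6,0.6,0.6])

```text
clock: 15.7
position: [0.4579, 0.0908, 0.1204]
ee_rot: [-1.479, -2.772, 0.0]
contact_force: [-1.5, 2.0, 0.5]
finger_gap: 0.0094
finger_force: 39.4
```

```bash
python3 -c "
from h import *
avg(3)"
```

```text
t 15.7 pos [0.4579 0.0908 0.1204] yaw 123.82 tilt [-0.0002 -0.0002] F [-1.5  2.   0.5] M [0.326 0.174 0.001] gap 0.0094 grip 39.4 q [ 0.    0.58 -0.37  2.11  0.41  0.52 -0.08]
avg [-0.469  0.653  1.363  0.3    0.214  0.008] std [0.371 0.544 0.41  0.039 0.036 0.005] turned 1.1452
```

Emit:
step_arm(travel=[[0,0,0],[0,0,0],[0,0,0]], delta_rot=[[0,0,0.02],[0,0,0.015],[0,0,0]], gripper=[0.6,0.6,0.6])

```text
clock: 16.15
position: [0.4579, 0.0908, 0.1204]
ee_rot: [-1.527, -2.745, 0.0]
contact_force: [-2.1, 1.0, 2.1]
finger_gap: 0.0096
finger_force: 39.4
```

```bash
python3 -c "
from h import *
avg(3)
p=cams.camera_params('wrist');im=cams.read_camera('wrist');import pickle;pickle.dump(p,open('w5.pkl','wb'));cv2.imwrite('pics/w5.png',im)
c,s=np.cos(np.radians(9.3)),np.sin(np.radians(9.3))
# rectify the lid plane at bolt height, box frame about keyhole: -x up; 4 px/mm
k=np.array([.4585,.0908]);W,H=560,700
def view(p,im,z=.09):
    u,v=np.meshgrid(np.arange(W),np.arange(H));bx=-(0.1-v/7000*1.0)+0.0;by=-(u-W/2)/7000
    X=k[0]+c*bx-s*by;Y=k[1]+s*bx+c*by
    m=np.array([proj(p,[a,b,z]) for a,b in zip(X.ravel(),Y.ravel())]).astype(np.float32).reshape(H,W,2)
    return cv2.remap(im,m[...,0],m[...,1],cv2.INTER_CUBIC)
p4=pickle.load(open('w4.pkl','rb'));im4=cv2.imread('pics/w4.png')
cv2.imwrite('pics/r5.png',cv2.resize(np.hstack([view(p4,im4),view(p,im)])[120:],(800,414)))
"
```

```text
t 16.15 pos [0.4579 0.0908 0.1204] yaw 121.82 tilt [-0.0002 -0.0002] F [-2.1  1.   2.1] M [ 0.267  0.321 -0.029] gap 0.0096 grip 39.4 q [-0.    0.57 -0.36  2.11  0.4   0.52 -0.11]
avg [-1.145  1.174  1.596  0.288  0.261  0.022] std [0.4   0.362 0.218 0.005 0.056 0.011] turned 1.1801
```

View pics/r5.png

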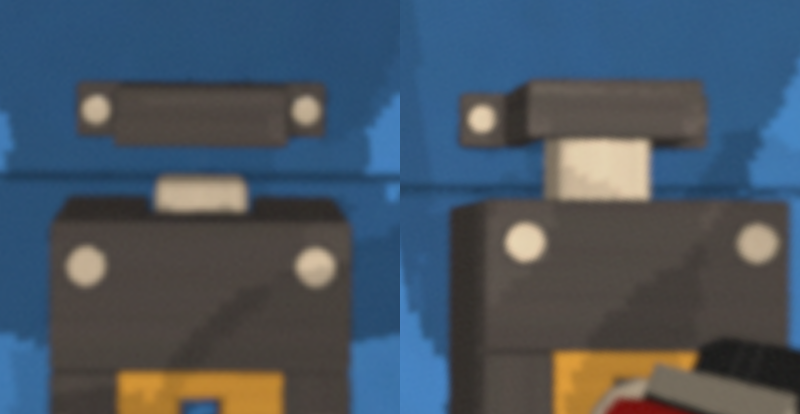

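The rectified pair (before at left, now at right) shows the bolt clearly thrown out and its tip now inside the keep's mouth, at right-panel row 140. I'll keep turning in small steps and watch the torque.

Emit:
step_arm(travel=[[0,0,-0.01],[0,0,0],[0,0,0]], delta_rot=[[0,0,0.015],[0,0,0.015],[0,0,0]], gripper=[0.6,0.6,0.6])

```text
clock: 16.65
position: [0.4579, 0.0908, 0.1204]
ee_rot: [-1.568, -2.722, 0.0]
contact_force: [-0.3, 0.7, -0.3]
finger_gap: 0.0097
finger_force: 39.2
```

```bash
python3 -c "
from h import *
avg(3)"
```

```text
t 16.65 pos [0.4579 0.0908 0.1204] yaw 120.1 tilt [-0.0002 -0.0001] F [-0.3  0.7 -0.3] M [0.247 0.284 0.029] gap 0.0097 grip 39.2 q [-0.01  0.57 -0.35  2.11  0.39  0.52 -0.13]
avg [-1.229  0.492  0.282  0.275  0.24  -0.002] std [0.193 0.299 0.344 0.02  0.023 0.017] turned 1.2101
```

Emit:
step_arm(travel=[[0,0,0],[0,0,0],[0,0,0]], delta_rot=[[0,0,0.015],[0,0,0.015],[0,0,0]], gripper=[0.6,0.6,0.6])

```text
clock: 17.1
position: [0.4579, 0.0908, 0.1204]
ee_rot: [-1.609, -2.698, 0.0]
contact_force: [-0.7, 1.6, -0.3]
finger_gap: 0.0096
finger_force: 39.1
```

```bash
python3 -c "
from h import *
avg(3)"
```

```text
t 17.1 pos [0.4579 0.0908 0.1204] yaw 118.38 tilt [-0.0002 -0.0001] F [-0.7  1.6 -0.3] M [0.207 0.259 0.021] gap 0.0096 grip 39.1 q [-0.02  0.57 -0.35  2.11  0.38  0.51 -0.15]
avg [-1.186  0.512 -0.544  0.235  0.278  0.033] std [0.6   0.49  0.513 0.023 0.012 0.009] turned 1.24
```

Emit:
step_arm(travel=[[0,0,0],[0,0,0],[0,0,0]], delta_rot=[[0,0,0.015],[0,0,0.015],[0,0,0]], gripper=[0.6,0.6,0.6])

```text
clock: 17.55
position: [0.4579, 0.0909, 0.1205]
ee_rot: [-1.649, -2.674, 0.0]
contact_force: [-1.4, 1.2, -1.5]
finger_gap: 0.0097
finger_force: 39.0
```

```bash
python3 -c "
from h import *
avg(3)"
```

```text
t 17.55 pos [0.4579 0.0909 0.1205] yaw 116.67 tilt [-0.0002 -0.0001] F [-1.4  1.2 -1.5] M [0.198 0.306 0.054] gap 0.0097 grip 39.0 q [-0.02  0.57 -0.34  2.11  0.37  0.51 -0.17]
avg [-1.354  0.691 -1.263  0.192  0.325  0.024] std [0.339 0.813 0.151 0.017 0.014 0.005] turned 1.2701
```

Emit:
step_arm(travel=[[0,0,0.01],[0,0,0],[0,0,0]], delta_rot=[[0,0,0.015],[0,0,0.015],[0,0,0]], gripper=[0.6,0.6,0.6])

```text
clock: 18.0
position: [0.4579, 0.0908, 0.1204]
ee_rot: [1.689, 2.649, -0.0]
contact_force: [-1.5, 0.8, -0.5]
finger_gap: 0.0093
finger_force: 39.1
```

```bash
python3 -c "
from h import *
avg(3)"
```

```text
t 18.0 pos [0.4579 0.0908 0.1204] yaw 114.95 tilt [-0.0001 -0.0002] F [-1.5  0.8 -0.5] M [0.201 0.403 0.077] gap 0.0093 grip 39.1 q [-0.03  0.57 -0.33  2.11  0.37  0.51 -0.19]
avg [-1.3    0.502  0.298  0.168  0.457  0.013] std [0.522 0.168 0.179 0.034 0.019 0.023] turned 1.3
```

Emit:
step_arm(travel=[[0,0,0],[0,0,0],[0,0,0]], delta_rot=[[0,0,0.015],[0,0,0.015],[0,0,0]], gripper=[0.6,0.6,0.6])

```text
clock: 18.45
position: [0.458, 0.0908, 0.1204]
ee_rot: [1.729, 2.623, -0.0]
contact_force: [-2.1, 1.6, 0.8]
finger_gap: 0.0095
finger_force: 39.2
```

```bash
python3 -c "
from h import *
avg(3)"
```

```text
t 18.45 pos [0.458  0.0908 0.1204] yaw 113.22 tilt [-0.0001 -0.0001] F [-2.1  1.6  0.8] M [0.149 0.543 0.033] gap 0.0095 grip 39.2 q [-0.03  0.57 -0.32  2.11  0.36  0.51 -0.21]
avg [-2.361  0.602  0.507  0.109  0.507  0.03 ] std [0.381 0.102 0.268 0.008 0.011 0.012] turned 1.3301
```

Emit:
step_arm(travel=[[0.01,-0.02,0],[0,0,0],[0,0,0]], delta_rot=[[0,0,0.015],[0,0,0.015],[0,0,0]], gripper=[0.6,0.6,0.6])

```text
clock: 18.9
position: [0.4579, 0.0909, 0.1204]
ee_rot: [1.768, 2.597, 0.0]
contact_force: [-1.0, 0.1, -0.7]
finger_gap: 0.0095
finger_force: 39.2
```

```bash
python3 -c "
from h import *
avg(3)"
```

```text
t 18.9 pos [0.4579 0.0909 0.1204] yaw 111.5 tilt [ 0.0002 -0.0001] F [-1.   0.1 -0.7] M [0.067 0.299 0.011] gap 0.0095 grip 39.2 q [-0.04  0.57 -0.31  2.12  0.35  0.51 -0.24]
avg [-1.311 -0.588  0.318  0.052  0.315  0.046] std [0.08  0.838 0.339 0.023 0.02  0.026] turned 1.3601
```

Emit:
step_arm(travel=[[0,-0.01,0],[0,0,0],[0,0,0]], delta_rot=[[0,0,0.015],[0,0,0.01],[0,0,0]], gripper=[0.6,0.6,0.6])

```text
clock: 19.35
position: [0.4579, 0.0909, 0.1204]
ee_rot: [1.8, 2.575, 0.0]
contact_force: [-1.2, -0.7, -0.9]
finger_gap: 0.0093
finger_force: 39.2
```

```bash
python3 -c "
from h import *
avg(3)"
```

```text
t 19.35 pos [0.4579 0.0909 0.1204] yaw 110.08 tilt [0.0004 0.    ] F [-1.2 -0.7 -0.9] M [0.057 0.183 0.064] gap 0.0093 grip 39.2 q [-0.04  0.57 -0.3   2.12  0.34  0.5  -0.25]
avg [-0.247 -0.192 -0.531  0.053  0.157 -0.014] std [0.428 0.191 0.053 0.026 0.018 0.046] turned 1.3851
```

Emit:
step_arm(travel=[[0,0,0],[0,0,0],[0,0,0]], delta_rot=[[0,0,0.015],[0,0,0.01],[0,0,0]], gripper=[0.6,0.6,0.6])

```text
clock: 19.8
position: [0.4579, 0.0909, 0.1205]
ee_rot: [1.832, 2.552, 0.0]
contact_force: [0.3, 0.3, 0.5]
finger_gap: 0.0093
finger_force: 39.1
```

```bash
python3 -c "
from h import *
avg(4)"
```

```text
t 19.8 pos [0.4579 0.0909 0.1205] yaw 108.66 tilt [0.0004 0.    ] F [0.3 0.3 0.5] M [0.04  0.089 0.062] gap 0.0093 grip 39.1 q [-0.05  0.57 -0.3   2.12  0.33  0.5  -0.27]
avg [-0.04   0.142 -0.878  0.017  0.046  0.066] std [0.151 0.294 0.236 0.024 0.023 0.039] turned 1.4101
```

Emit:
step_arm(travel=[[0,0,0],[0,0,0]], delta_rot=[[0,0,0.01],[0,0,0]], gripper=[0.6,0.6])

```text
clock: 20.2
position: [0.4578, 0.0908, 0.1205]
ee_rot: [1.845, 2.543, 0.0]
contact_force: [-0.8, -0.2, -0.7]
finger_gap: 0.0093
finger_force: 39.1
```

```bash
python3 -c "
from h import *
avg(6)"
```

```text
t 20.2 pos [0.4578 0.0908 0.1205] yaw 108.08 tilt [0.0003 0.    ] F [-0.8 -0.2 -0.7] M [-0.014 -0.064  0.04 ] gap 0.0093 grip 39.1 q [-0.05  0.57 -0.29  2.12  0.33  0.5  -0.28]
avg [-0.024  0.256 -0.45  -0.005 -0.054  0.038] std [0.482 0.448 0.393 0.032 0.037 0.021] turned 1.42
```

Emit:
step_arm(travel=[[0,0,0],[0,0,0]], delta_rot=[[0,0,0.015],[0,0,0]], gripper=[0.6,0.6])

```text
clock: 20.7
position: [0.4578, 0.0909, 0.1204]
ee_rot: [1.864, 2.529, 0.0]
contact_force: [0.8, -0.4, -1.7]
finger_gap: 0.0094
finger_force: 39.1
```

```bash
python3 -c "
from h import *
avg(5)"
```

```text
t 20.7 pos [0.4578 0.0909 0.1204] yaw 107.21 tilt [0.0003 0.0001] F [ 0.8 -0.4 -1.7] M [-0.008 -0.115  0.09 ] gap 0.0094 grip 39.1 q [-0.05  0.57 -0.29  2.12  0.33  0.5  -0.29]
avg [ 0.495 -0.3   -0.88  -0.036 -0.134  0.087] std [0.281 0.335 0.161 0.019 0.04  0.019] turned 1.4351
```

Torque is rising, so contact is starting. One fine step more.

Emit:
step_arm(travel=[[0,0,0],[0,0,0]], delta_rot=[[0,0,0.01],[0,0,0]], gripper=[0.6,0.6])

```text
clock: 21.15
position: [0.4578, 0.0909, 0.1205]
ee_rot: [1.876, 2.52, 0.0]
contact_force: [0.5, -0.5, -0.2]
finger_gap: 0.0098
finger_force: 39.1
```

```bash
python3 -c "
from h import *
avg(8)"
```

```text
t 21.15 pos [0.4578 0.0909 0.1205] yaw 106.65 tilt [0.0002 0.    ] F [ 0.5 -0.5 -0.2] M [-0.046 -0.206  0.157] gap 0.0098 grip 39.1 q [-0.06  0.57 -0.29  2.12  0.32  0.5  -0.3 ]
avg [ 0.847 -0.273 -0.669 -0.018 -0.214  0.101] std [0.647 0.696 0.421 0.041 0.029 0.026] turned 1.4451
```

Emit:
step_arm(travel=[[0,0,0],[0,0,0],[0,0,0]], delta_rot=[[0,0,0.007],[0,0,0],[0,0,0]], gripper=[0.6,0.6,0.6])

```text
clock: 21.85
position: [0.4578, 0.0909, 0.1205]
ee_rot: [1.885, 2.513, 0.0]
contact_force: [1.4, -0.5, -0.7]
finger_gap: 0.0096
finger_force: 39.1
```

```bash
python3 -c "
from h import *
avg(8)"
```

```text
t 21.85 pos [0.4578 0.0909 0.1205] yaw 106.26 tilt [0.0003 0.0001] F [ 1.4 -0.5 -0.7] M [-0.021 -0.252  0.062] gap 0.0096 grip 39.1 q [-0.06  0.57 -0.29  2.12  0.32  0.5  -0.3 ]
avg [ 1.169 -0.026 -0.573 -0.049 -0.303  0.078] std [0.267 0.428 0.518 0.033 0.036 0.026] turned 1.4521
```

Emit:
step_arm(travel=[[0,0.015,0],[0,0,0],[0,0,0]], delta_rot=[[0,0,0.008],[0,0,0],[0,0,0]], gripper=[0.6,0.6,0.6])

```text
clock: 22.55
position: [0.4578, 0.0909, 0.1204]
ee_rot: [1.895, 2.506, -0.0]
contact_force: [1.3, -0.4, -0.3]
finger_gap: 0.0092
finger_force: 39.3
```

```bash
python3 -c "
from h import *
avg(8)"
```

```text
t 22.55 pos [0.4578 0.0909 0.1204] yaw 105.81 tilt [ 0.     -0.0001] F [ 1.3 -0.4 -0.3] M [-0.037 -0.243  0.144] gap 0.0092 grip 39.3 q [-0.06  0.57 -0.28  2.12  0.32  0.5  -0.31]
avg [ 0.993 -0.126  0.106 -0.077 -0.241  0.099] std [0.416 0.379 0.396 0.036 0.038 0.031] turned 1.4601
```

Emit:
step_arm(travel=[[0,0.01,0],[0,0,0],[0,0,0]], delta_rot=[[0,0,0.012],[0,0,0],[0,0,0]], gripper=[0.6,0.6,0.6])

```text
clock: 23.25
position: [0.4578, 0.0909, 0.1204]
ee_rot: [-1.91, -2.494, 0.0]
contact_force: [0.1, -0.8, 1.3]
finger_gap: 0.0095
finger_force: 39.3
```

```bash
python3 -c "
from h import *
avg(8)"
```

```text
t 23.25 pos [0.4578 0.0909 0.1204] yaw 105.13 tilt [-0.0002 -0.0002] F [ 0.1 -0.8  1.3] M [-0.123 -0.136  0.145] gap 0.0095 grip 39.3 q [-0.06  0.57 -0.28  2.12  0.31  0.5  -0.31]
avg [ 0.304 -0.486  0.633 -0.116 -0.105  0.126] std [0.461 0.395 0.268 0.019 0.042 0.022] turned 1.4722
```

Emit:
step_arm(travel=[[0,0,0],[0,0,0],[0,0,0],[0,0,0],[0,0,0],[0,0,0],[0,0,0],[0,0,0],[0,0,0],[0,0,0]], delta_rot=[[0,0,-0.05],[0,0,-0.08],[0,0,-0.08],[0,0,-0.08],[0,0,-0.08],[0,0,-0.08],[0,0,-0.08],[0,0,-0.08],[0,0,-0.08],[0,0,0]], gripper=[0.6,0.6,0.6,0.6,0.6,0.6,0.6,0.6,0.6,0.6])

```text
clock: 24.65
position: [0.4577, 0.0909, 0.1204]
ee_rot: [-0.954, -2.993, -0.0]
contact_force: [-1.3, -0.7, 1.9]
finger_gap: 0.0092
finger_force: 39.5
```

```bash
python3 -c "
from h import *
avg(2)"
```

```text
t 24.65 pos [0.4577 0.0909 0.1204] yaw 144.65 tilt [-0.0005  0.0002] F [-1.3 -0.7  1.9] M [-0.063  0.064 -0.009] gap 0.0092 grip 39.5 q [ 0.07  0.59 -0.48  2.11  0.51  0.55  0.18]
avg [-0.395 -0.174  1.563 -0.08   0.074  0.005] std [0.485 0.554 0.373 0.002 0.024 0.004] turned 0.7843
```

Emit:
step_arm(travel=[[0,0,0],[0,0,0],[0,0,0],[0,0,0],[0,0,0],[0,0,0],[0,0,0],[0,0,0],[0,0,0],[0,0,0]], delta_rot=[[0,0,-0.08],[0,0,-0.08],[0,0,-0.08],[0,0,-0.08],[0,0,-0.08],[0,0,-0.08],[0,0,-0.08],[0,0,-0.08],[0,0,-0.08],[0,0,0]], gripper=[0.6,0.6,0.6,0.6,0.6,0.6,0.6,0.6,0.6,0.6])

```text
clock: 25.75
position: [0.4578, 0.0909, 0.1204]
ee_rot: [0.16, -3.137, -0.0]
contact_force: [0.4, -0.6, 2.9]
finger_gap: 0.0093
finger_force: 39.7
```

```bash
python3 -c "
from h import *
avg(3)"
```

```text
t 25.75 pos [0.4578 0.0909 0.1204] yaw -174.15 tilt [-0.0004 -0.    ] F [ 0.4 -0.6  2.9] M [-0.098  0.152 -0.006] gap 0.0093 grip 39.7 q [ 0.2   0.64 -0.68  2.11  0.69  0.63  0.71]
avg [-0.926 -0.229  2.375 -0.067  0.154  0.04 ] std [0.358 0.472 0.254 0.04  0.008 0.019] turned 0.0644
```

Emit:
step_arm(travel=[[0,-0.01,-0.01],[0,-0.01,0],[0,0,0],[0,0,0],[0,0,0]], delta_rot=[[0,0,-0.03],[0,0,-0.03],[0,0,-0.025],[0,0,0],[0,0,0]], gripper=[0.6,0.6,0.6,0.6,0.6])

```text
clock: 26.4
position: [0.4578, 0.0908, 0.1204]
ee_rot: [0.295, -3.127, -0.0]
contact_force: [-1.4, 0.0, 0.8]
finger_gap: 0.0093
finger_force: 39.3
```

```bash
python3 -c "
from h import *
avg(5)"
```

```text
t 26.4 pos [0.4578 0.0908 0.1204] yaw -169.23 tilt [-0.0003  0.0002] F [-1.4  0.   0.8] M [ 0.142  0.247 -0.027] gap 0.0093 grip 39.3 q [ 0.22  0.64 -0.7   2.11  0.71  0.64  0.78]
avg [-0.617  0.13  -0.693  0.152  0.192 -0.008] std [0.344 0.345 0.782 0.014 0.047 0.044] turned 6.2603
```

Emit:
step_arm(travel=[[0,-0.01,0],[0,0,0],[0,0,0],[0,0,0]], delta_rot=[[0,0,-0.02],[0,0,-0.02],[0,0,0],[0,0,0]], gripper=[0.6,0.6,0.6,0.6])

```text
clock: 27.05
position: [0.4579, 0.0907, 0.1205]
ee_rot: [0.358, -3.121, -0.0]
contact_force: [-0.8, 1.8, -0.9]
finger_gap: 0.0093
finger_force: 39.1
```

```bash
python3 -c "
from h import *
avg(5)"
```

```text
t 27.05 pos [0.4579 0.0907 0.1205] yaw -166.92 tilt [-0.0001  0.0003] F [-0.8  1.8 -0.9] M [0.278 0.269 0.014] gap 0.0093 grip 39.1 q [ 0.23  0.65 -0.71  2.11  0.72  0.64  0.81]
avg [-1.247  1.38  -1.655  0.331  0.275 -0.008] std [0.426 0.362 0.701 0.033 0.02  0.033] turned 6.2202
```

Emit:
step_arm(travel=[[0,0.01,0.01],[0,0,0],[0,0,0],[0,0,0]], delta_rot=[[0,0,-0.02],[0,0,-0.015],[0,0,0],[0,0,0]], gripper=[0.6,0.6,0.6,0.6])

```text
clock: 27.7
position: [0.458, 0.0908, 0.1205]
ee_rot: [-0.412, 3.114, 0.0]
contact_force: [-2.2, 1.0, -1.0]
finger_gap: 0.0094
finger_force: 39.2
```

```bash
python3 -c "
from h import *
avg(5)"
```

```text
t 27.7 pos [0.458  0.0908 0.1205] yaw -164.92 tilt [0.0001 0.0001] F [-2.2  1.  -1. ] M [ 0.309  0.429 -0.024] gap 0.0094 grip 39.2 q [ 0.23  0.65 -0.72  2.11  0.72  0.65  0.84]
avg [-1.437  1.218  0.21   0.308  0.414 -0.013] std [0.665 0.565 0.383 0.02  0.037 0.025] turned 6.1853
```

Emit:
step_arm(travel=[[0.01,0.01,0],[0,0,0],[0,0,0],[0,0,0]], delta_rot=[[0,0,-0.015],[0,0,-0.015],[0,0,0],[0,0,0]], gripper=[0.6,0.6,0.6,0.6])

```text
clock: 28.35
position: [0.4579, 0.0908, 0.1205]
ee_rot: [-0.459, 3.108, 0.0]
contact_force: [-1.5, 1.7, 0.9]
finger_gap: 0.0094
finger_force: 39.3
```

```bash
python3 -c "
from h import *
avg(5)"
```

```text
t 28.35 pos [0.4579 0.0908 0.1205] yaw -163.21 tilt [0.0002 0.    ] F [-1.5  1.7  0.9] M [ 0.246  0.344 -0.023] gap 0.0094 grip 39.3 q [ 0.24  0.65 -0.73  2.11  0.73  0.65  0.86]
avg [-1.414  1.041  0.182  0.231  0.319 -0.047] std [0.423 0.542 0.425 0.044 0.021 0.03 ] turned 6.1553
```

Emit:
step_arm(travel=[[0,0.01,0],[0,0,0],[0,0,0],[0,0,0]], delta_rot=[[0,0,-0.015],[0,0,-0.015],[0,0,0],[0,0,0]], gripper=[0.6,0.6,0.6,0.6])

```text
clock: 29.0
position: [0.4578, 0.0908, 0.1204]
ee_rot: [-0.505, 3.101, -0.0]
contact_force: [-1.5, 0.6, 0.7]
finger_gap: 0.0095
finger_force: 39.4
```

```bash
python3 -c "
from h import *
avg(6)"
```

```text
t 29.0 pos [0.4578 0.0908 0.1204] yaw -161.5 tilt [ 0.     -0.0001] F [-1.5  0.6  0.7] M [ 0.1    0.3   -0.091] gap 0.0095 grip 39.4 q [ 0.24  0.65 -0.74  2.11  0.74  0.66  0.88]
avg [-1.063  0.501  0.624  0.109  0.3   -0.108] std [0.382 0.55  0.319 0.041 0.025 0.019] turned 6.1254
```

The home stop is felt at −0.11 N m. I'll centre the key within its play and draw it out.

Emit:
step_arm(travel=[[0,-0.01,0],[0,0,0],[0,0,0],[0,0,-0.1],[0,0,-0.2],[0,0,-0.2],[0,0,0]], delta_rot=[[0,0,0.04],[0,0,0.04],[0,0,0.04],[0,0,0],[0,0,0],[0,0,0],[0,0,0]], gripper=[0.6,0.6,0.6,0.6,0.6,0.6,0.6])

```text
clock: 30.0
position: [0.458, 0.0908, 0.1257]
ee_rot: [-0.319, 3.125, -0.0]
contact_force: [-0.1, 1.1, -0.5]
finger_gap: 0.009
finger_force: 39.1
```

```bash
python3 -c "
from h import *
go([.4576,.0906,.145],189.47)"
```

```text
t 30.0 pos [0.458  0.0908 0.1257] yaw -168.34 tilt [0.0004 0.    ] F [-0.1  1.1 -0.5] M [-0.036  0.085 -0.075] gap 0.009 grip 39.1 q [ 0.23  0.64 -0.72  2.1   0.7   0.65  0.8 ]
travel cm [ 0.04 -0.01 -1.93] rot [-0.0001  0.0004  0.0382]
```

Emit:
step_arm(travel=[[0.02,0,-0.2],[0,0,-0.2],[0,0,-0.3],[0,0,-0.3],[0,0,-0.4],[0,0,0]], delta_rot=[[0,0,0.02],[0,0,0],[0,0,0],[0,0,0],[0,0,0],[0,0,0]], gripper=[0.6,0.6,0.6,0.6,0.6,0.6])

```text
clock: 30.6
position: [0.458, 0.0909, 0.14]
ee_rot: [-0.287, 3.127, 0.0]
contact_force: [0.2, 0.6, -0.3]
finger_gap: 0.0094
finger_force: 39.1
```

```bash
python3 -c "
from h import *
st()
im=cams.read_camera('wrist');p=cams.camera_params('wrist')
cv2.imwrite('pics/w6.png',im);import pickle;pickle.dump(p,open('w6.pkl','wb'))"
```

```text
t 30.6 pos [0.458  0.0909 0.14  ] yaw -169.51 tilt [0.0011 0.0003] F [ 0.2  0.6 -0.3] M [-0.004 -0.004  0.036] gap 0.0094 grip 39.1 q [ 0.25  0.61 -0.74  2.09  0.67  0.68  0.81]
```

Emit:
step_arm(travel=[[0,0,-1.5],[0,0,-2],[0,0,-1],[0,0,0],[0,0,0],[0,0,0],[0,0,0],[0,0,0],[0,0,0],[0,0,0]], delta_rot=[[0,0,0],[0,0,0],[0,0,0.14],[0,0,0.14],[0,0,0.14],[0,0,0.14],[0,0,0.14],[0,0,0.14],[0,0,0.14],[0,0,0.14]], gripper=[0.6,0.6,0.6,0.6,0.6,0.6,0.6,0.6,0.6,0.6])

```text
clock: 31.65
position: [0.4575, 0.0907, 0.1844]
ee_rot: [-1.426, -2.799, 0.0]
contact_force: [0.2, 0.2, -0.2]
finger_gap: 0.0095
finger_force: 39.2
```

Emit:
step_arm(travel=[[0,0,0],[0,0,0],[0,0,0],[0,0,0],[0,0,0],[0,0,0],[0,0,0]], delta_rot=[[0,0,0.14],[0,0,0.14],[0,0,0.14],[0,0,0.14],[0,0,0.14],[0,0,0.14],[0,0,0.01]], gripper=[0.6,0.6,0.6,0.6,0.6,0.6,0.6])

```text
clock: 32.35
position: [0.4575, 0.0909, 0.1844]
ee_rot: [2.448, 1.968, -0.0]
contact_force: [-0.0, 0.5, -0.8]
finger_gap: 0.0093
finger_force: 39.2
```

```bash
python3 -c "
from h import *
go([.4554,-.1363,.09],77.34)"
```

```text
t 32.35 pos [0.4575 0.0909 0.1844] yaw 77.59 tilt [-0.0001 -0.0004] F [-0.   0.5 -0.8] M [ 0.032  0.015 -0.02 ] gap 0.0093 grip 39.2 q [-0.08  0.45 -0.25  2.06  0.18  0.65 -0.66]
travel cm [-22.23   4.68   9.45] rot [0.     0.0004 0.0044]
```

Emit:
step_arm(travel=[[-3,0.6,0],[-4,0.8,0],[-4,0.9,0],[-4,0.9,0],[-4,0.8,0],[-3.2,0.7,0],[0,0,4],[0,0,4],[0,0,1.5],[0,0,0]], delta_rot=[[0,0,0.004],[0,0,0],[0,0,0],[0,0,0],[0,0,0],[0,0,0],[0,0,0],[0,0,0],[0,0,0],[0,0,0]], gripper=[0.6,0.6,0.6,0.6,0.6,0.6,0.6,0.6,0.6,0.6])

```text
clock: 33.35
position: [0.4534, -0.1356, 0.0873]
ee_rot: [-2.446, -1.965, 0.004]
contact_force: [-0.1, 0.7, -0.8]
finger_gap: 0.0094
finger_force: 39.2
```

```bash
python3 -c "
from h import *
go([.4554,-.1363,.0464],77.34)
im=cams.read_camera('wrist')
a=im[120:260,240:410];cv2.imwrite('pics/w7c.png',cv2.resize(a,None,fx=4,fy=4,interpolation=cv2.INTER_CUBIC))"
```

```text
t 33.35 pos [ 0.4534 -0.1356  0.0873] yaw 77.56 tilt [-0.0049  0.0016] F [-0.1  0.7 -0.8] M [-0.064  0.008 -0.018] gap 0.0094 grip 39.2 q [ 0.36  0.63 -0.18  2.12  0.26  0.42 -0.25]
travel cm [-0.02  0.23  4.09] rot [-0.0051 -0.0005  0.0038]
```

View pics/w7c.png

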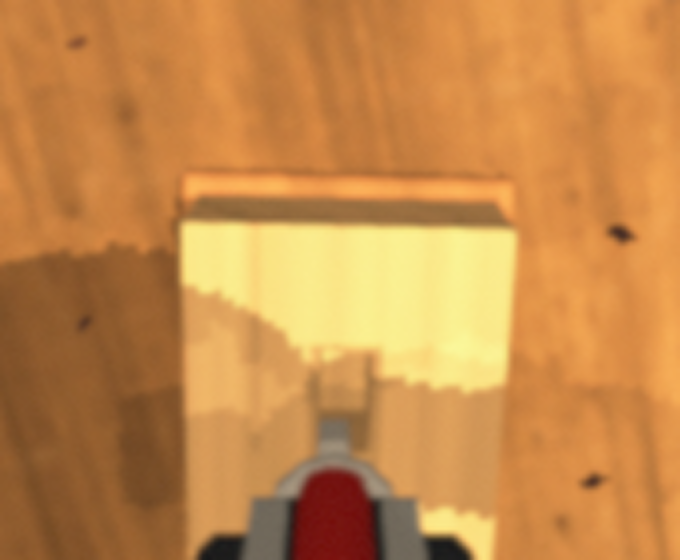

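The slot centre is at crop column 344 and the key at 335, which matches the computed 2.3 mm correction in +tool y. I'll correct and lower it.

Emit:
step_arm(travel=[[0,0.1,0],[0,0,0],[0,0,0]], delta_rot=[[0,0,0.003],[0,0,0],[0,0,0]], gripper=[0.6,0.6,0.6])

```text
clock: 33.7
position: [0.457, -0.1366, 0.0905]
ee_rot: [2.453, 1.96, 0.002]
contact_force: [-0.7, -0.2, -0.2]
finger_gap: 0.0094
finger_force: 39.2
```

```bash
python3 -c "
from h import *
go([.4554,-.1363,.0464],77.34)"
```

```text
t 33.7 pos [ 0.457  -0.1366  0.0905] yaw 77.24 tilt [ 0.0023 -0.0006] F [-0.7 -0.2 -0.2] M [0.008 0.02  0.025] gap 0.0094 grip 39.2 q [ 0.36  0.62 -0.18  2.11  0.26  0.42 -0.25]
travel cm [-0.01 -0.17  4.41] rot [ 0.0024  0.     -0.0017]
```

Emit:
step_arm(travel=[[0,-0.1,0],[0,0,0],[0,0,0],[0,0,0],[0,0,0],[0,0,0]], delta_rot=[[0,0,0],[0,0,0],[0,0,0],[0,0,0],[0,0,0],[0,0,0]], gripper=[0.6,0.6,0.6,0.6,0.6,0.6])

```text
clock: 34.3
position: [0.4552, -0.1361, 0.0894]
ee_rot: [-2.455, -1.96, -0.0]
contact_force: [0.4, 0.2, -0.7]
finger_gap: 0.0098
finger_force: 39.2
```

```bash
python3 -c "
from h import *
go([.4554,-.1363,.0464],77.34)"
```

```text
t 34.3 pos [ 0.4552 -0.1361  0.0894] yaw 77.22 tilt [-0.  0.] F [ 0.4  0.2 -0.7] M [-0.005  0.021 -0.005] gap 0.0098 grip 39.2 q [ 0.36  0.62 -0.18  2.12  0.26  0.42 -0.25]
travel cm [-0.01  0.02  4.3 ] rot [-0.     -0.     -0.0021]
```

Emit:
step_arm(travel=[[0,0.02,0.6],[0,0,0.6],[0,0,0.4],[0,0,0.4],[0,0,0.3],[0,0,0]], delta_rot=[[0,0,0],[0,0,0],[0,0,0],[0,0,0],[0,0,0],[0,0,0]], gripper=[0.6,0.6,0.6,0.6,0.6,0.6])

```text
clock: 34.9
position: [0.4551, -0.1361, 0.0659]
ee_rot: [-2.454, -1.96, 0.001]
contact_force: [0.3, -0.1, -1.6]
finger_gap: 0.0098
finger_force: 39.2
```

```bash
python3 -c "
from h import *
go([.4554,-.1363,.0464],77.34)"
```

```text
t 34.9 pos [ 0.4551 -0.1361  0.0659] yaw 77.22 tilt [-0.0009  0.0002] F [ 0.3 -0.1 -1.6] M [ 0.003 -0.01  -0.018] gap 0.0098 grip 39.2 q [ 0.34  0.67 -0.16  2.13  0.27  0.36 -0.27]
travel cm [-0.01  0.04  1.95] rot [-0.0009  0.     -0.002 ]
```

Emit:
step_arm(travel=[[0,0.02,0.3],[0,0,0.3],[0,0,0.3],[0,0,0.3],[0,0,0.3],[0,0,0.2],[0,0,0.15],[0,0,0],[0,0,0]], delta_rot=[[0,0,0],[0,0,0],[0,0,0],[0,0,0],[0,0,0],[0,0,0],[0,0,0],[0,0,0],[0,0,0]], gripper=[0.6,0.6,0.6,0.6,0.6,0.6,0.6,0.6,0.6])

```text
clock: 35.8
position: [0.4556, -0.1362, 0.0479]
ee_rot: [2.455, 1.96, 0.0]
contact_force: [0.7, -0.2, 0.2]
finger_gap: 0.0096
finger_force: 39.2
```

```bash
python3 -c "
from h import *
go([.4554,-.1363,.0464],77.34)"
```

```text
t 35.8 pos [ 0.4556 -0.1362  0.0479] yaw 77.22 tilt [0.0001 0.    ] F [ 0.7 -0.2  0.2] M [ 0.037 -0.049  0.022] gap 0.0096 grip 39.2 q [ 0.33  0.7  -0.14  2.14  0.29  0.32 -0.28]
travel cm [-0.01 -0.02  0.15] rot [ 0.0001 -0.     -0.0021]
```

Emit:
step_arm(travel=[[0,0,0.1],[0,0,0.05],[0,0,0],[0,0,0]], delta_rot=[[0,0,0],[0,0,0],[0,0,0],[0,0,0]], gripper=[0.6,0.6,0.6,0.6])

```text
clock: 36.2
position: [0.4556, -0.1362, 0.0464]
ee_rot: [2.455, 1.96, 0.0]
contact_force: [0.8, -0.7, -0.8]
finger_gap: 0.0093
finger_force: 39.3
```

```bash
python3 -c "
from h import *
st()"
```

```text
t 36.2 pos [ 0.4556 -0.1362  0.0464] yaw 77.22 tilt [0. 0.] F [ 0.8 -0.7 -0.8] M [-0.002 -0.039  0.004] gap 0.0093 grip 39.3 q [ 0.32  0.71 -0.14  2.14  0.29  0.32 -0.28]
```

Down at the original height. I'll nudge it to touch, then release and rise.

Emit:
step_arm(travel=[[0,0,0.03],[0,0,0],[0,0,0],[0,0,0],[0,0,0],[0,0,0],[0,0,0],[0,0,0],[0,0,0]], delta_rot=[[0,0,0],[0,0,0],[0,0,0],[0,0,0],[0,0,0],[0,0,0],[0,0,0],[0,0,0],[0,0,0]], gripper=[0.6,0.6,0.9,1.1,1.4,2,3,4,4])

```text
clock: 37.1
position: [0.4555, -0.1362, 0.0461]
ee_rot: [-2.455, -1.96, 0.0]
contact_force: [-0.2, -0.4, 0.4]
finger_gap: 0.0401
finger_force: 0.0
```

Emit:
step_arm(travel=[[0,0,-0.5],[0,0,-1.5],[0,0,-3],[0,0,-3],[0,0,-3],[0,0,-1],[0,0,0],[0,0,0],[0,0,0]], delta_rot=[[0,0,0],[0,0,0],[0,0,0],[0,0,0],[0,0,0],[0,0,0],[0,0,0],[0,0,0],[0,0,0]], gripper=[4,4,4,4,4,4,4,4,4])

```text
clock: 38.0
position: [0.4546, -0.136, 0.1649]
ee_rot: [-2.453, -1.959, 0.002]
contact_force: [-0.3, 0.5, -0.0]
finger_gap: 0.0401
finger_force: 0.0
```

Run:
```python
from h import *
s,T=st();p=cams.camera_params('wrist');im=cams.read_camera('wrist');cv2.imwrite('pics/w8.png',im)
i=im.astype(int);b,g,r=i[...,0],i[...,1],i[...,2]
def red(i):
    b,g,r=i[...,0],i[...,1],i[...,2];m=((r>90)&(g<0.45*r)&(b<.45*r)).astype(np.uint8);m[:,:290]=0;m[:,360:]=0;m[:160]=0;m[245:]=0
    ys,xs=np.nonzero(m);return xs.min(),xs.max(),ys.min(),ys.max()
print('now',red(i),'expected head top/bottom',proj(p,[.4558,-.1362,.078]))
print('before',red(cv2.imread('pics/w1.png').astype(int)))
# bolt vs keep now, from w6 taken at withdrawal: bolt-coloured rows along the bolt axis
import pickle
p6=pickle.load(open('w6.pkl','rb'));q=cv2.imread('pics/w6.png');p4=pickle.load(open('w4.pkl','rb'));q4=cv2.imread('pics/w4.png')
c,sn=np.cos(np.radians(9.3)),np.sin(np.radians(9.3))
for P,Q in ((p4,q4),(p6,q)):
    L=[]
    for d in range(28,62,2):
        u,v=proj(P,[.4585-c*d/1e3,.0908-sn*d/1e3,.09]);L.append((d,int(Q[int(round(v)),int(round(u))].mean())))
    print(L)
```

```text
t 38.0 pos [ 0.4546 -0.136   0.1649] yaw 77.23 tilt [-0.0025  0.0006] F [-0.3  0.5 -0. ] M [0.04  0.029 0.017] gap 0.0401 grip 0.0 q [ 0.41  0.49 -0.25  2.06  0.2   0.62 -0.2 ]
now (np.int64(320), np.int64(329), np.int64(183), np.int64(221)) expected head top/bottom [323.89812157 207.25040298]
before (np.int64(318), np.int64(328), np.int64(183), np.int64(221))
[(28, 69), (30, 70), (32, 71), (34, 71), (36, 71), (38, 59), (40, 55), (42, 167), (44, 178), (46, 147), (48, 78), (50, 81), (52, 81), (54, 72), (56, 70), (58, 70), (60, 69)]
[(28, 69), (30, 72), (32, 71), (34, 69), (36, 69), (38, 62), (40, 72), (42, 160), (44, 178), (46, 177), (48, 178), (50, 179), (52, 179), (54, 105), (56, 72), (58, 72), (60, 72)]
```

```bash
python3 -c "
from plant import job
print(job.hand_in())"
```

```text
the job is handed in; nothing more can be done
None
```

I locked the box: the bolt was turned until it pushed back at about 0.13 N m against the stop, the key went back to its home stop and out, and it stands in its slot again; handed in at about 38 s.

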